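# Release the latch on the green garden-water box

## Task

Open the green metal box on the bench: give the black latch knob on its front ledge a full quarter turn clockwise (seen from above) so that its sprung panel pops up, then let go and leave the panel standing ajar. The grey box beside it stays latched shut.

Things in the scene. Friction and masses are not known exactly. Their poses are not given: they have to be found in the camera images.
- green_grip (a point): Grip point of the green box's black latch knob: on its vertical turning axis, 34 mm above the box's flat top, 14 mm below the knob's top. The knob is an upright bar 50 long, 16 thick, 38 tall on a round foot (radius 19, height 10 mm). The point turns with it: x along the bar towards the white mark and steel tongue, y across its thickness (grip there), z up.
- green_latch (a joint): Turn of that knob, rad: 0 to 0.12 at the start (latched), growing clockwise seen from above, stop at 1.62. Friction 0.1 N m; stays where left. A flat steel tongue on it (16 wide, reaching 66 mm from the axis, 1 to 5 mm above the box top) holds the panel down until about 1.0 rad. The knob stands midway on the front ledge, 43 mm from the panel's free edge.
- green_panel (a joint): Angle of the green box's top panel, rad: 0 shut, flush. It is 174 mm wide, 184 from hinge (far edge) to free edge. Freed, a spring lifts it in about a second to its stop at 0.45, free edge 80 mm above the box top. The box is fixed to the bench: 260 deep, 180 wide, 100 mm high, ledge roughly towards the robot.
- grey_latch (a joint): Turn of the same kind of knob on the grey box, rad, same meaning as green_latch, 0 to 0.12 at the start; leave it. The grey box has the green one's shape and size and stands beside it, on the left or the right.

How it is judged:
At the end, for the whole second after the job is handed in: The green box's latch knob has been turned clockwise past 1.22 rad (70 degrees), its panel stands ajar at more than 0.35 rad (20 degrees) and is at rest, and the grey box's knob is still within 0.3 rad of its latched position (value of joint green_latch above 1.22 rad and value of joint green_panel above 0.35 rad and velocity of joint green_panel below 0.05 rad/s and value of joint grey_latch below 0.3 rad); the robot touches nothing.
It fails at once if the grey box's latch knob is turned past 0.3 rad (value of joint grey_latch above 0.3 rad).
It also fails if it takes over 38 s, if anything falls off the work surface, if the arm or the gripper's body presses on something with over 40 N, if the wrist force passes 120 N, or if a joint passes its speed limit or range.

## Robot

A 6-joint arm with a two-finger parallel gripper is mounted at the origin on the work surface. World frame = base frame: x ahead of the robot, y to its left, z up, the work surface at z = 0. Lengths are in m, angles in rad, forces in N, time in s.
With the tool pointing down it reaches from about 0.3 to 0.775 m from the base axis. Payload 14.6 kg.
Tool frame: the origin (TCP) lies on the centre line of the jaws, within the pads' length; the fingertips stand 19 mm ahead of it and the grasp point (between the pads) is the TCP (ctrl.tip_reach is the distance from the TCP to the fingertips, in m); x points along the fingers, y is the direction in which the jaws open and shut, and the axes are right-handed (so a half turn about x gives the same grasp; the last joint's range is limited). The gripper opens to 94 mm and grips with 3 to 60 N. Pads are 16 mm wide; open, the fingers measure 119 mm over their backs; the gripper's body (75 mm by 177 mm) begins 78 mm behind the grasp point.
Start: joints at [-1.235, 0.3, 1.521, -0, 1.321, -0.067], TCP at [0.216, -0.506, 0.224] pointing down, gripper open.
Joint ranges: [-3.03, 3.03], [-0.79, 2.21], [0.23, 2.52], [-1.04, 4.18], [0, 3.07], [-2.55, 2.55]. Speed limits (rad/s): [2.22, 2.22, 2.57, 3.14, 3.14, 3.14].

## Interface

Orientations are given as [roll, pitch, yaw] about the fixed x, y, z axes, in that order (R = Rz(yaw) Ry(pitch) Rx(roll)).
In Python, from station import ctrl, optics, models gives the robot as it stands. The module is installed in compiled form; this text tells all that it offers.
- The arm moves only by the tool arm_command, never from a script. Its argument "deltas" is a list of rows, each an object with "translation": the shift along the tool's x, y, z in units of 25 mm (1.0 is 25 mm), a list of three; "turn": the turn, a rotation vector about the tool's x, y, z in units of 5 degrees (1.0 is 5 degrees), a list of three. In form: [{"translation": [x, y, z], "turn": [rx, ry, rz]}, ...]. A call has 1 to 12 rows; each row is the pose to reach, as a shift and turn from the pose commanded when the call began, along the tool's axes at that moment; what a row does not reach only later rows make up. A row lasts 1/12 s, in which the tool goes at most 41.7 mm and 7.16 degrees, less where a joint would pass 70% of its speed; a pose out of reach is approached as far as the arm can. A call with a gripper value outside its range is refused whole. "gripper" is the finger opening in mm, from 0 to 94, set as the call begins (left out, the last holds). The fingers move at their own pace and stop on an object; "force" is the grip in N (left out, the last holds). Time passes only in rows, so rows that repeat a pose let the fingers close. It gives the time, the measured TCP pose, the force and the opening at its end, in the units of the state.
- ctrl.get_obs(): the state, without advancing time (a new reading comes with each control period).
- optics.camera(name): name is "side" or "top"; returns the picture (384x512x3 uint8, red, green, blue); there is no depth.
- optics.get_calibration(name): a dict with "K" (3x3 intrinsics, pixels), "origin" and "orientation" of the camera in the world. Camera axes: x right, y down, z forward; pixel columns grow to the right and rows downward; lengths in m; the calibration is good to about 2 mm. A picture is of the moment at which its call begins. get_calibration takes no time and is no camera call.
- ctrl.hand_in(): hands the job in, once; it reports no verdict.
Trained networks look in the newest picture that a camera, given by its name, has taken for a name from the list of things; names that differ only in an ending like _2 or _b are one class to them, and where a whole thing is asked for, a point or a joint stands for the part that bears it (a point fixed in the world has none). Each returns a list of dicts, best first, with "score" (0 to 1); they miss things now and then, are a little off and sometimes report something else, mostly with a low value. They report only what shows in the picture. A call takes as long as a camera call.
- models.look_for(target, camera): "box" ([left, top, right, bottom] in pixels, round what is visible of it).
- models.cut_out(target, camera): "pixels" (384x512 bool, what is visible of it) and "box" ([left, top, right, bottom] in pixels, round what is visible of it).
- models.mark_of(target, camera): "at" ([column, row] in pixels: a listed point, or the origin of a listed thing).
The state is a dict: "time_s": time; "qpos": joint angles; "joint_vel": joint speeds; "tau": joint torques, N m; "ee_pos": TCP position; "eef_rot": TCP orientation; "force": force on the tool from outside, world axes, zero at the start; "moment": the same for the moment, N m; "grip_width": finger opening in m.
Only numpy, scipy, OpenCV 4.12 (cv2) and the standard library are available. Lean on these libraries where they do the work, as an engineer would, in place of code of your own. Each camera call takes 0.05 s, during which the arm holds its last target.

## Working session

There is one attempt and no reset: what is moved stays moved. The work goes in short steps, Python scripts to look and compute and a tool call to move; the robot and the scene stay as the last step left them, time stands still between calls to the robot, and variables do not carry over. Pictures are saved under pics/ and viewed, and the job is handed in when it is done.

Besides the shell and the picture viewer there is one more tool, called after "Call:" by a JSON object that holds its "method" and its "body", one argument or row to a line. arm_command: Moves the arm, as the interface text tells. Its arguments: {"type":"object","properties":{"deltas":{"type":"array"},"gripper":{"type":"number"},"force":{"type":"number"}},"required":["deltas"]}

```bash
mkdir -p pics; ls
python3 - <<'E'
from station import ctrl, optics, models
import cv2,numpy as np
np.set_printoptions(precision=4,suppress=True)
for c in ("side","top"):
    im=optics.camera(c); cv2.imwrite(f"pics/{c}0.png",im[:,:,::-1])
    k=optics.get_calibration(c); print(c,k)
    for t in ("green_grip","grey_latch"):
        print(t,[(np.round(d["at"],1),round(d["score"],2)) for d in models.mark_of(t,c)][:3])
        print(t,[(np.round(d["box"],1),round(d["score"],2)) for d in models.look_for(t,c)][:3])
o=ctrl.get_obs(); print(o)
E
```

```text
pics
side {'K': array([[435.5694,   0.    , 256.8386],
       [  0.    , 435.5694, 191.1103],
       [  0.    ,   0.    ,   1.    ]]), 'origin': array([0.5798, 0.8691, 0.8433]), 'orientation': array([-2.2397, -0.0148, -3.0793])}
green_grip [(array([284.3, 156.3]), 0.7)]
green_grip [(array([263.7, 149. , 290.7, 165.4]), 0.71)]Traceback (most recent call last):
  File "<stdin>", line 8, in <module>
ValueError: it knows: green_grip
```

```bash
cat > h.py <<'E'
from station import ctrl, optics, models
import cv2,numpy as np
from scipy.spatial.transform import Rotation as R
np.set_printoptions(precision=4,suppress=True)
def ray(c,p):
    k=optics.get_calibration(c); Rm=R.from_euler('xyz',k['orientation']).as_matrix()
    d=Rm@np.linalg.inv(k['K'])@np.array([p[0],p[1],1.]); return np.array(k['origin']),d/np.linalg.norm(d)
def atz(c,p,z):
    o,d=ray(c,p); return o+d*(z-o[2])/d[2]
def proj(c,P):
    k=optics.get_calibration(c); Rm=R.from_euler('xyz',k['orientation']).as_matrix()
    q=k['K']@(Rm.T@(np.array(P)-k['origin'])); return q[:2]/q[2]
def tri(r):
    A=0;b=0
    for o,d in r:
        M=np.eye(3)-np.outer(d,d);A=A+M;b=b+M@o
    return np.linalg.solve(A,b)
E
python3 - <<'E'
from h import *
for c in ("side","top"):
    im=optics.camera(c); cv2.imwrite(f"pics/{c}0.png",cv2.resize(im[:,:,::-1],(768,576),interpolation=cv2.INTER_CUBIC))
    print(c,optics.get_calibration(c))
    for t in ("green_grip","green_latch","green_panel"):
      for f,n in ((models.mark_of,"at"),(models.look_for,"box")):
        try: print(t,[(np.round(d[n],1),round(d["score"],2)) for d in f(t,c)][:3])
        except Exception as e: print(t,e)
    for z in(.134,): 
        d=models.mark_of("green_grip",c)
        if d: print(atz(c,d[0]["at"],z))
print(ctrl.get_obs())
E
```

```text
side {'K': array([[435.5694,   0.    , 256.8386],
       [  0.    , 435.5694, 191.1103],
       [  0.    ,   0.    ,   1.    ]]), 'origin': array([0.5798, 0.8691, 0.8433]), 'orientation': array([-2.2397, -0.0148, -3.0793])}
green_grip [(array([284.2, 154.8]), 0.71)]
green_grip [(array([261.9, 150.6, 293.1, 166.6]), 0.76)]
green_latch it knows: green_grip
green_latch [(array([267. , 149.4, 296.6, 164.3]), 0.67)]
green_panel it knows: green_grip
green_panel [(array([201.2, 137.2, 276.6, 175.7]), 0.77), (array([264.5, 149.7, 290.9, 167.7]), 0.2)]
[ 0.5557 -0.2057  0.134 ]
top {'K': array([[430.0346,   0.    , 257.5124],
       [  0.    , 430.0346, 188.5814],
       [  0.    ,   0.    ,   1.    ]]), 'origin': array([ 0.4137, -0.0204,  1.2319]), 'orientation': array([-2.9656,  0.0139, -1.5715])}
green_grip [(array([339.2, 202.8]), 0.53)]
green_grip [(array([330.5, 185.5, 346.3, 217.1]), 0.61)]
green_latch it knows: green_grip
green_latch [(array([329.7, 182. , 349.4, 218.7]), 0.88)]
green_panel it knows: green_grip
green_panel [(array([309. , 125.7, 384.4, 198.9]), 0.82)]
[ 0.5711 -0.2153  0.134 ]
{'time_s': 0.75, 'qpos': array([-1.2346,  0.2999,  1.521 ,  0.    ,  1.3207, -0.0666]), 'joint_vel': array([ 0.0002,  0.0008, -0.    ,  0.0026, -0.0004,  0.0007]), 'tau': array([  0.0026, -53.16  , -35.2892,   0.071 ,   0.0213,   0.    ]), 'ee_pos': array([ 0.2156, -0.506 ,  0.2245]), 'eef_rot': array([ 2.296 ,  1.5708, -0.4428]), 'force': array([0.2035, 0.1547, 0.8318]), 'moment': array([ 0.0107, -0.0092,  0.0652]), 'grip_width': 0.0939785909506068}
```

View pics/side0.png

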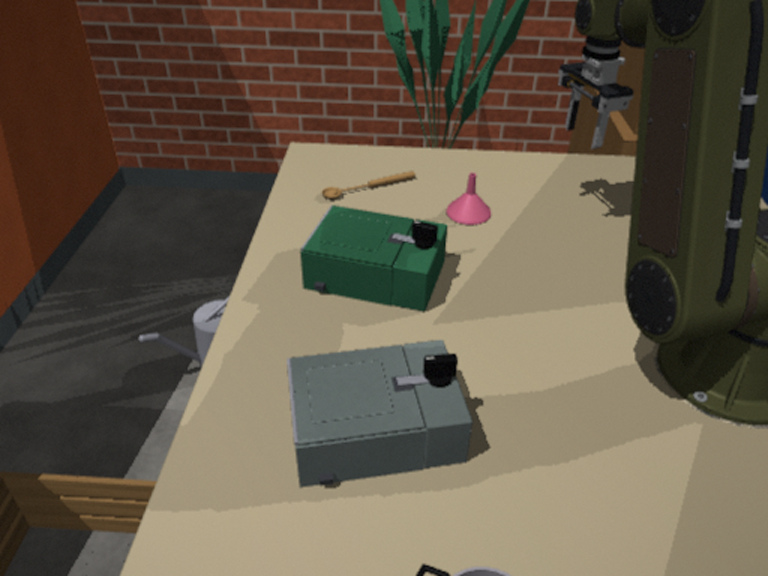

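View pics/top0.png

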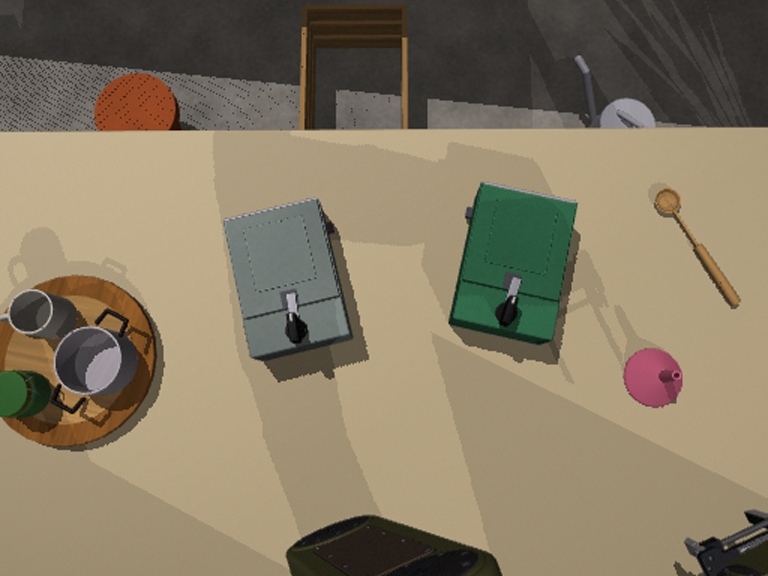

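Run:
```python
from h import *
rt=[];
s=cv2.imread("pics/side0.png"); t=cv2.imread("pics/top0.png")
im=optics.camera("top")[:,:,::-1]; im2=optics.camera("side")[:,:,::-1]
a=cv2.resize(im[110:240,290:395],None,fx=4.6,fy=4.6,interpolation=cv2.INTER_CUBIC)
b=cv2.resize(im2[130:210,195:305],None,fx=7,fy=7,interpolation=cv2.INTER_CUBIC)
cv2.imwrite("pics/tz.png",a);cv2.imwrite("pics/sz.png",b)
# green box top corners from top view, z=.1
C=np.array([atz("top",np.array(p)/1.5,.1)[:2] for p in [(482,183),(577,202),(553,343),(450,322)]])
print(C, C.mean(0)); print([np.linalg.norm(C[i]-C[i-1]) for i in range(4)])
ax=(C[0]+C[1]-C[2]-C[3]); print(np.arctan2(ax[1],ax[0]))
st=[]
for c in("top","side"):
  P=[]
  for i in range(3):
    optics.camera(c); d=models.mark_of("green_grip",c)
    if d: P.append(d[0]["at"])
  print(c,P); st.append(ray(c,np.mean(P,0)))
print(tri(st)) if len(st)==2 else 0
X=tri(st); print(proj("top",X),proj("side",X))
```

```text
[[ 0.8    -0.1801]
 [ 0.763  -0.3512]
 [ 0.5073 -0.2961]
 [ 0.5446 -0.117 ]] [ 0.6537 -0.2361]
[np.float64(0.26298673272803247), np.float64(0.17509065894222609), np.float64(0.2615170116313935), np.float64(0.18290248186571015)]
-0.2273209038210128
top [[338.6, 204.3], [339.0, 205.0], [337.8, 205.0]]
side [[285.2, 153.7], [281.7, 155.5], [282.7, 155.3]]
[ 0.5625 -0.2134  0.1296]
[338.2783 206.3567] [281.8483 154.4907]
```

View pics/tz.png

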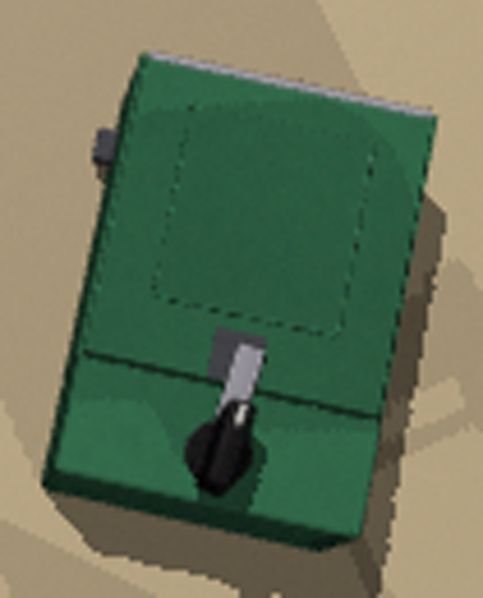

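View pics/sz.png

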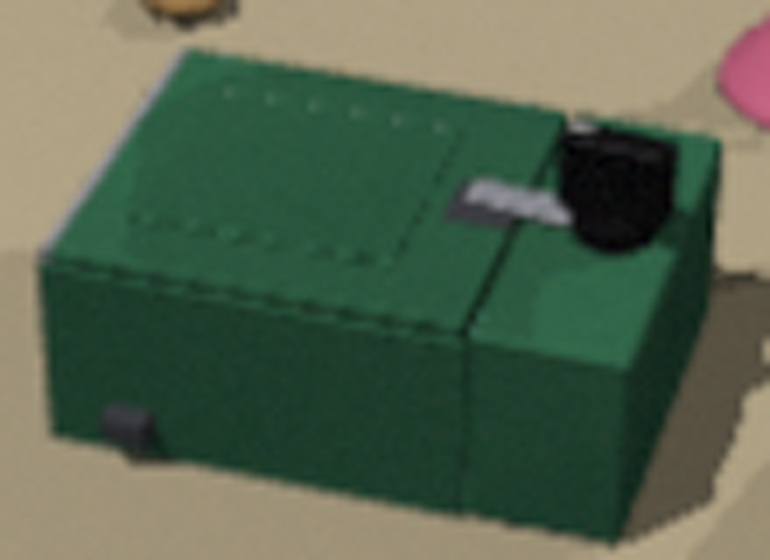

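Run:
```python
from h import *
print("tip",atz("top",(290+250/4.6,110+345/4.6),.105))
im=optics.camera("top")[:,:,::-1]; im2=optics.camera("side")[:,:,::-1]
Cx=np.array([.5605,-.2137])
tip=atz("top",(290+250/4.6,110+345/4.6),.105)[:2]; a=np.arctan2(*(tip-Cx)[::-1]); print(a,np.linalg.norm(tip-Cx))
def bar(a,z):
    u=np.array([np.cos(a),np.sin(a)]);v=np.array([-u[1],u[0]])
    return [np.r_[Cx+sx*.025*u+sy*.008*v,z] for sx,sy in((1,1),(1,-1),(-1,-1),(-1,1))]
def circ(r,z): return [np.r_[Cx+r*np.array([np.cos(t),np.sin(t)]),z] for t in np.linspace(0,6.28,30)]
def tong(a):
    u=np.array([np.cos(a),np.sin(a)]);v=np.array([-u[1],u[0]])
    return [np.r_[Cx+sx*u+sy*.008*v,.105] for sx,sy in((.066,1),(.066,-1),(.0,-1),(.0,1))]
for c,img,(x0,y0,x1,y1),f in(("top",im,(300,160,380,240),7),("side",im2,(240,130,310,190),10)):
    o=cv2.resize(img[y0:y1,x0:x1],None,fx=f,fy=f,interpolation=cv2.INTER_CUBIC)
    for P,col in((bar(a,.148),(0,0,255)),(circ(.019,.11),(0,255,255)),(tong(a),(255,0,255))):
        q=np.array([(proj(c,p)-[x0,y0]+.5)*f for p in P]).astype(np.int32); cv2.polylines(o,[q],True,col,1)
    cv2.imwrite(f"pics/{c}_ov.png",o)
```

```text
tip [ 0.623  -0.2357  0.105 ]
-0.3388115929083287 0.06629302724081096
```

View pics/top_ov.png

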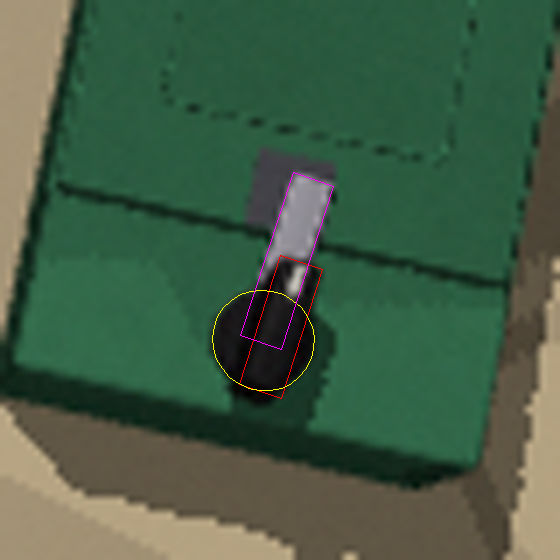

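View pics/side_ov.png

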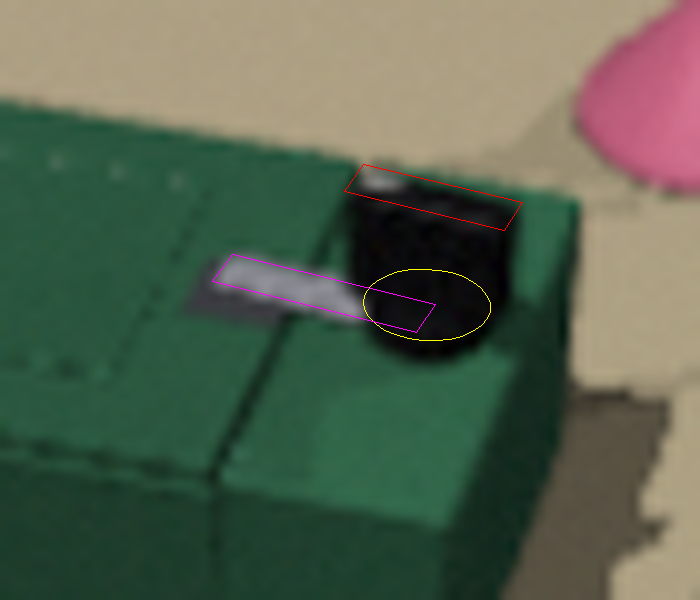

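```bash
cat > g.py <<'E'
from h import *
import sys
def go(pos,yaw_y):
    # tool x down, tool y at yaw
    o=ctrl.get_obs(); R0=R.from_euler('xyz',o['eef_rot']).as_matrix()
    x=np.array([0,0,-1.]);y=np.array([np.cos(yaw_y),np.sin(yaw_y),0]);T=np.c_[x,y,np.cross(x,y)]
    return R0.T@(np.array(pos)-o['ee_pos'])/.025, np.degrees(R.from_matrix(R0.T@T).as_rotvec())/5
E
python3 - <<'E'
from g import *
o=ctrl.get_obs();M=R.from_euler('xyz',o['eef_rot']).as_matrix();print(M, np.arctan2(M[1,1],M[0,1]))
for s in(1,-1): print(go([.558,-.213,.25],-.336+s*np.pi/2))
E
```

```text
[[ 0.     0.392 -0.92 ]
 [ 0.    -0.92  -0.392]
 [-1.    -0.    -0.   ]] -1.1679617292420088
(array([ -1.0225,  -5.4116, -17.1941]), array([-27.5336,  -0.0001,  -0.    ]))
(array([ -1.0225,  -5.4116, -17.1941]), array([ 8.4664, -0.    ,  0.0001]))
```

Call:
{"method": "arm_command", "body": {
  "deltas": [
    {"translation": [-1, -0.2, -0.7], "turn": [-0.6, 0, 0]},
    {"translation": [-1.2, -0.6, -2], "turn": [-1.8, 0, 0]},
    {"translation": [-1.2, -1.1, -3.5], "turn": [-3.1, 0, 0]},
    {"translation": [-1.2, -1.6, -5], "turn": [-4.4, 0, 0]},
    {"translation": [-1.2, -2.1, -6.5], "turn": [-5.7, 0, 0]},
    {"translation": [-1.2, -2.6, -8.1], "turn": [-7, 0, 0]},
    {"translation": [-1.2, -3.1, -9.7], "turn": [-8.3, 0, 0]},
    {"translation": [-1.2, -3.6, -11.3], "turn": [-9.6, 0, 0]},
    {"translation": [-1.2, -4.1, -12.9], "turn": [-10.9, 0, 0]},
    {"translation": [-1.2, -4.6, -14.5], "turn": [-12.2, 0, 0]},
    {"translation": [-1.2, -5.1, -16.1], "turn": [-13.5, 0, 0]},
    {"translation": [-1.02, -5.41, -17.19], "turn": [-14.6, 0, 0]}
  ],
  "gripper": 50,
  "force": 45
}}

```text
time_s: 2.55
ee_pos: [0.5601, -0.2105, 0.2506]
eef_rot: [1.232, 1.569, -0.226]
force: [-0.5, -1.4, -0.3]
grip_width: 0.05
```

Call:
{"method": "arm_command", "body": {
  "deltas": [
    {"translation": [0, 0, 0], "turn": [-1, 0, 0]},
    {"translation": [0, 0, 0], "turn": [-2.2, 0, 0]},
    {"translation": [0, 0, 0], "turn": [-3.4, 0, 0]},
    {"translation": [0, 0, 0], "turn": [-4.6, 0, 0]},
    {"translation": [0, 0, 0], "turn": [-5.8, 0, 0]},
    {"translation": [0, 0, 0], "turn": [-7, 0, 0]},
    {"translation": [0, 0, 0], "turn": [-8.2, 0, 0]},
    {"translation": [0, 0, 0], "turn": [-9.4, 0, 0]},
    {"translation": [0, 0, 0], "turn": [-10.6, 0, 0]},
    {"translation": [0, 0, 0], "turn": [-11.8, 0, 0]},
    {"translation": [0, 0, 0], "turn": [-12.9, 0, 0]},
    {"translation": [0, 0, 0], "turn": [-12.9, 0, 0]}
  ]
}}

```text
time_s: 3.55
ee_pos: [0.5579, -0.2131, 0.2499]
eef_rot: [-3.102, 1.571, 2.847]
force: [-0.5, 0.5, -1.5]
grip_width: 0.05
```

Run:
```python
from g import *
o=ctrl.get_obs();print(o['time_s'],o['qpos'],o['ee_pos'],o['grip_width'])
print(go([.558,-.213,.165],-.336+np.pi/2),go([.558,-.213,.136],-.336+np.pi/2))
for c in("top","side"):
    im=optics.camera(c)[:,:,::-1]; x,y=(340,190) if c=="top" else (282,130)
    cv2.imwrite(f"pics/{c}1.png",cv2.resize(im[y-70:y+70,x-70:x+70],None,fx=4,fy=4,interpolation=cv2.INTER_CUBIC))
```

```text
3.55 [-0.4262  0.3893  1.3426 -0.      1.4098 -1.6625] [ 0.5579 -0.2131  0.2499] 0.04999948145735601
(array([3.3952, 0.005 , 0.0018]), array([ 0.0176, -0.0013,  0.0001])) (array([4.5552, 0.005 , 0.002 ]), array([ 0.0176, -0.0013,  0.0001]))
```

View pics/side1.png

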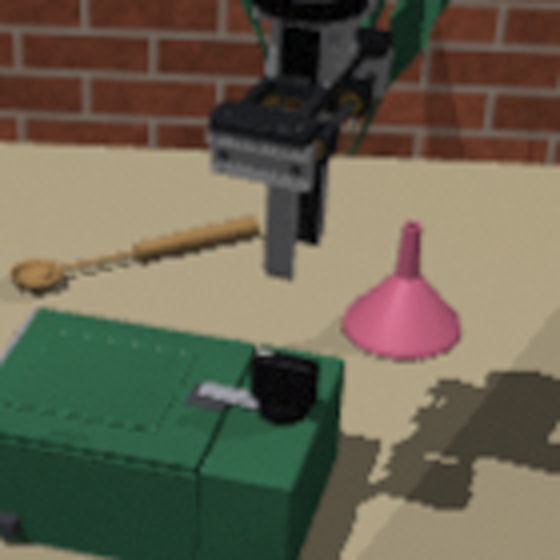

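View pics/top1.png

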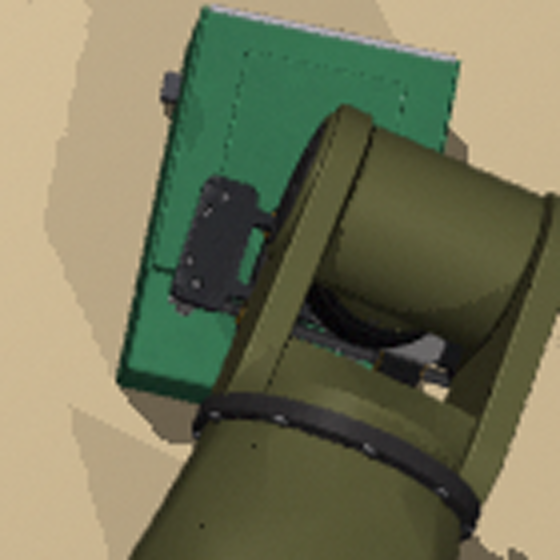

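Call:
{"method": "arm_command", "body": {
  "deltas": [
    {"translation": [0.7, 0, 0], "turn": [0, 0, 0]},
    {"translation": [1.6, 0, 0], "turn": [0, 0, 0]},
    {"translation": [2.5, 0, 0], "turn": [0, 0, 0]},
    {"translation": [3.1, 0, 0], "turn": [0, 0, 0]},
    {"translation": [3.1, 0, 0], "turn": [0, 0, 0]}
  ]
}}

```text
time_s: 4.07
ee_pos: [0.5568, -0.2126, 0.1692]
eef_rot: [3.056, 1.566, 2.714]
force: [-0.7, -0.0, -1.1]
grip_width: 0.0501
```

Run:
```python
from g import *
o=ctrl.get_obs();print(o['time_s'],o['ee_pos'],o['force'])
print(go([.558,-.213,.136],-.336+np.pi/2))
im=optics.camera("side")[:,:,::-1]; x,y=(282,150)
cv2.imwrite(f"pics/side2.png",cv2.resize(im[y-40:y+40,x-40:x+40],None,fx=7,fy=7,interpolation=cv2.INTER_CUBIC))
```

```text
4.0667 [ 0.5568 -0.2126  0.1692] [-0.6573 -0.0253 -1.1064]
(array([1.3272, 0.0004, 0.0584]), array([-0.0699, -0.0581, -0.0052]))
```

View pics/side2.png

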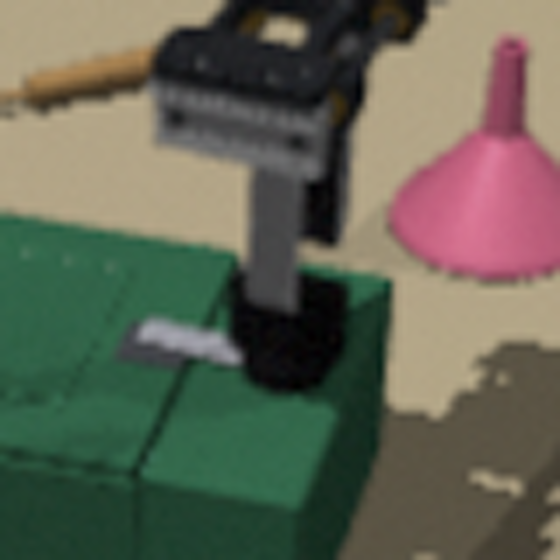

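Call:
{"method": "arm_command", "body": {
  "deltas": [
    {"translation": [0.5, 0, 0], "turn": [0, 0, 0]},
    {"translation": [1.0, 0, 0], "turn": [0, 0, 0]},
    {"translation": [1.4, 0, 0.02], "turn": [0, 0, 0]},
    {"translation": [1.4, 0, 0.02], "turn": [0, 0, 0]},
    {"translation": [1.4, 0, 0.02], "turn": [0, 0, 0]}
  ]
}}

```text
time_s: 4.53
ee_pos: [0.5584, -0.2132, 0.1374]
eef_rot: [3.038, 1.57, 2.698]
force: [-0.2, -0.1, 1.0]
grip_width: 0.0501
```

Call:
{"method": "arm_command", "body": {
  "deltas": [
    {"translation": [0, 0, 0], "turn": [0, 0, 0]},
    {"translation": [0, 0, 0], "turn": [0, 0, 0]},
    {"translation": [0, 0, 0], "turn": [0, 0, 0]},
    {"translation": [0, 0, 0], "turn": [0, 0, 0]},
    {"translation": [0, 0, 0], "turn": [0, 0, 0]},
    {"translation": [0, 0, 0], "turn": [0, 0, 0]}
  ],
  "gripper": 8,
  "force": 40
}}

```text
time_s: 5.03
ee_pos: [0.5582, -0.2141, 0.1377]
eef_rot: [-1.389, 1.569, -1.728]
force: [-0.7, 0.4, 1.8]
grip_width: 0.0157
```

Run:
```python
from g import *
o=ctrl.get_obs();print(o)
M=R.from_euler('xyz',o['eef_rot']).as_matrix();print(np.arctan2(M[1,1],M[0,1])-np.pi/2)
im=optics.camera("side")[:,:,::-1]; x,y=(282,150)
cv2.imwrite(f"pics/side3.png",cv2.resize(im[y-40:y+40,x-40:x+40],None,fx=7,fy=7,interpolation=cv2.INTER_CUBIC))
```

```text
{'time_s': 5.0333, 'qpos': array([-0.4268,  0.4851,  1.4735, -0.002 ,  1.1825, -1.6579]), 'joint_vel': array([-0.0023,  0.0012,  0.0003,  0.008 ,  0.0028,  0.0008]), 'tau': array([  4.2434, -61.0015, -32.9267,   1.722 ,  -0.0523,   0.0491]), 'ee_pos': array([ 0.5582, -0.2141,  0.1377]), 'eef_rot': array([-1.3894,  1.5689, -1.7283]), 'force': array([-0.7485,  0.444 ,  1.8307]), 'moment': array([ 0.2984, -0.1234,  0.0615]), 'grip_width': 0.015749784929106385}
-0.3389548368339994
```

View pics/side3.png

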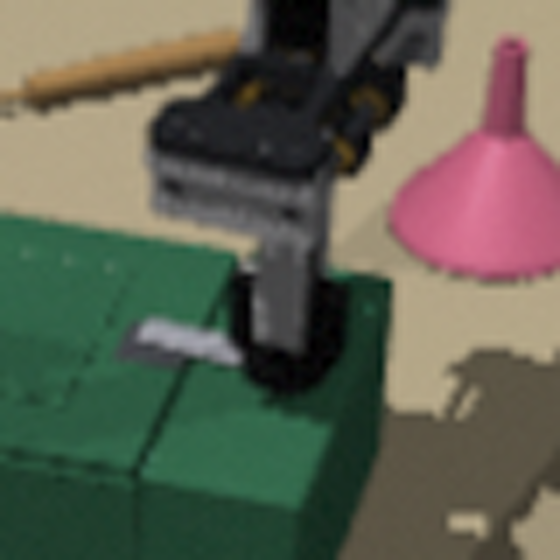

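Call:
{"method": "arm_command", "body": {
  "deltas": [
    {"translation": [0, 0, 0], "turn": [0.4, 0, 0]},
    {"translation": [0, 0, 0], "turn": [1.0, 0, 0]},
    {"translation": [0, 0, 0], "turn": [1.7, 0, 0]},
    {"translation": [0, 0, 0], "turn": [2.4, 0, 0]},
    {"translation": [0, 0, 0], "turn": [3.1, 0, 0]},
    {"translation": [0, 0, 0], "turn": [3.8, 0, 0]},
    {"translation": [0, 0, 0], "turn": [4.5, 0, 0]},
    {"translation": [0, 0, 0], "turn": [5.2, 0, 0]},
    {"translation": [0, 0, 0], "turn": [5.9, 0, 0]},
    {"translation": [0, 0, 0], "turn": [6.6, 0, 0]},
    {"translation": [0, 0, 0], "turn": [7.3, 0, 0]},
    {"translation": [0, 0, 0], "turn": [8, 0, 0]}
  ]
}}

```text
time_s: 6.08
ee_pos: [0.5587, -0.2136, 0.1377]
eef_rot: [0.401, 1.57, -0.639]
force: [1.4, -1.5, 0.7]
grip_width: 0.0158
```

Run:
```python
from g import *
o=ctrl.get_obs();print(o['time_s'],o['ee_pos'],o['force'],o['moment'],o['grip_width'])
M=R.from_euler('xyz',o['eef_rot']).as_matrix();print(np.arctan2(M[1,1],M[0,1])-np.pi/2)
im=optics.camera("side")[:,:,::-1]; x,y=(272,150)
cv2.imwrite(f"pics/side4.png",cv2.resize(im[y-40:y+40,x-40:x+40],None,fx=7,fy=7,interpolation=cv2.INTER_CUBIC))
```

```text
6.0833 [ 0.5587 -0.2136  0.1377] [ 1.3623 -1.5261  0.667 ] [-0.3167 -0.5342  0.1877] 0.015799301852973277
-1.0400248154654799
```

View pics/side4.png

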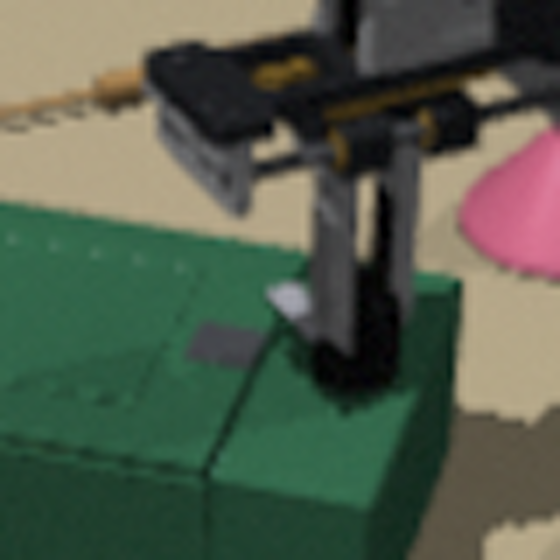

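Call:
{"method": "arm_command", "body": {
  "deltas": [
    {"translation": [0, 0, 0], "turn": [0.6, 0, 0]},
    {"translation": [0, 0, 0], "turn": [1.3, 0, 0]},
    {"translation": [0, 0, 0], "turn": [2, 0, 0]},
    {"translation": [0, 0, 0], "turn": [2.7, 0, 0]},
    {"translation": [0, 0, 0], "turn": [3.4, 0, 0]},
    {"translation": [0, 0, 0], "turn": [4.1, 0, 0]},
    {"translation": [0, 0, 0], "turn": [4.8, 0, 0]},
    {"translation": [0, 0, 0], "turn": [5.5, 0, 0]},
    {"translation": [0, 0, 0], "turn": [6.2, 0, 0]},
    {"translation": [0, 0, 0], "turn": [6.9, 0, 0]},
    {"translation": [0, 0, 0], "turn": [7.6, 0, 0]},
    {"translation": [0, 0, 0], "turn": [8.1, 0, 0]}
  ]
}}

```text
time_s: 7.13
ee_pos: [0.5594, -0.2135, 0.1378]
eef_rot: [1.423, 1.568, -0.322]
force: [8.1, -2.4, -3.9]
grip_width: 0.0157
```

Call:
{"method": "arm_command", "body": {
  "deltas": [
    {"translation": [0, 0, 0], "turn": [0, 0, 0]},
    {"translation": [0, 0, 0], "turn": [0, 0, 0]},
    {"translation": [0, 0, 0], "turn": [0, 0, 0]},
    {"translation": [0, 0, 0], "turn": [0, 0, 0]},
    {"translation": [0, 0, 0], "turn": [0, 0, 0]},
    {"translation": [0, 0, 0], "turn": [0, 0, 0]},
    {"translation": [0, 0, 0], "turn": [0, 0, 0]},
    {"translation": [0, 0, 0], "turn": [0, 0, 0]}
  ]
}}

```text
time_s: 7.8
ee_pos: [0.5594, -0.2135, 0.1378]
eef_rot: [1.466, 1.568, -0.277]
force: [8.2, -1.9, -3.3]
grip_width: 0.0158
```

Run:
```python
from g import *
o=ctrl.get_obs();print(o['time_s'],o['ee_pos'],o['force'],o['moment'],o['grip_width'])
M=R.from_euler('xyz',o['eef_rot']).as_matrix();print(np.arctan2(M[1,1],M[0,1])-np.pi/2)
im=optics.camera("side")[:,:,::-1]; x,y=(262,150)
cv2.imwrite(f"pics/side5.png",cv2.resize(im[y-50:y+50,x-50:x+50],None,fx=6,fy=6,interpolation=cv2.INTER_CUBIC))
```

```text
7.8 [ 0.5594 -0.2135  0.1378] [ 8.205  -1.8757 -3.2654] [-0.3911 -1.6965 -0.1463] 0.015765016069478624
-1.7426156662594288
```

View pics/side5.png

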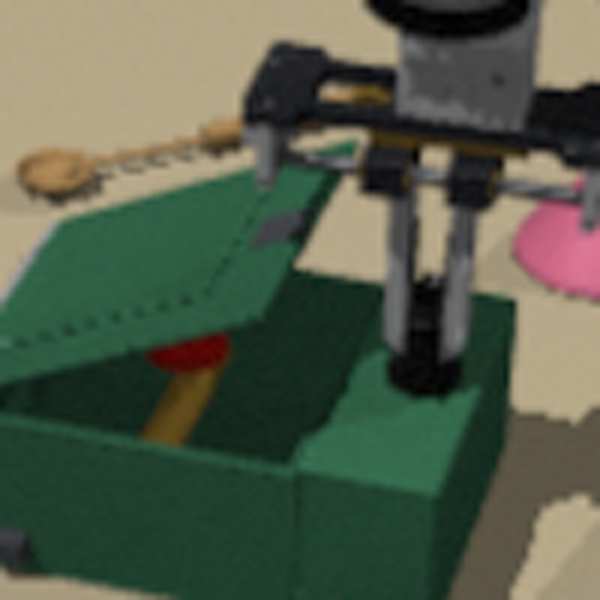

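Call:
{"method": "arm_command", "body": {
  "deltas": [
    {"translation": [0, 0, 0], "turn": [0, 0, 0]},
    {"translation": [0, 0, 0], "turn": [0, 0, 0]},
    {"translation": [0, 0, 0], "turn": [0, 0, 0]},
    {"translation": [0, 0, 0], "turn": [0, 0, 0]}
  ],
  "gripper": 28
}}

```text
time_s: 8.18
ee_pos: [0.5583, -0.2132, 0.1374]
eef_rot: [-1.779, 1.57, 2.76]
force: [-0.9, 0.2, 0.3]
grip_width: 0.0276
```

Run:
```python
from g import *
o=ctrl.get_obs();print(o['time_s'],o['ee_pos'],o['force'],o['moment'],o['grip_width'])
im=optics.camera("side")[:,:,::-1]; x,y=(262,150)
cv2.imwrite(f"pics/side6.png",cv2.resize(im[y-50:y+50,x-50:x+50],None,fx=6,fy=6,interpolation=cv2.INTER_CUBIC))
```

```text
8.1833 [ 0.5583 -0.2132  0.1374] [-0.9264  0.2316  0.3008] [-0.0448 -0.1169 -0.0288] 0.027620831869789052
```

View pics/side6.png

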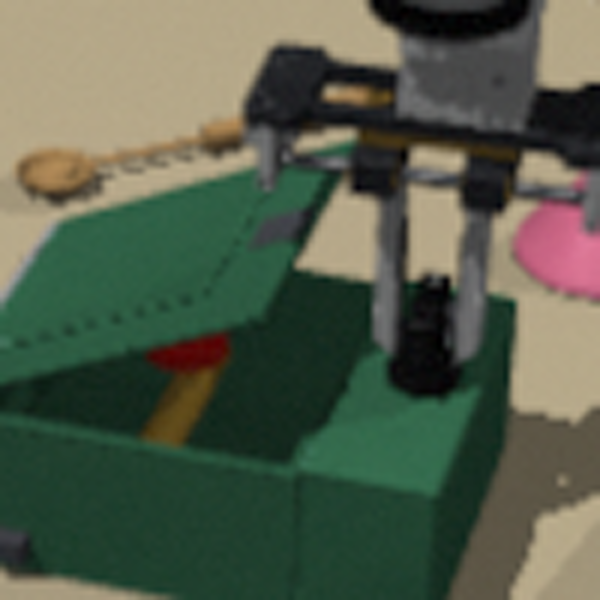

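Released, with no contact force and the panel up. Next I raise the arm straight up, then move it back out of the view.

Call:
{"method": "arm_command", "body": {
  "deltas": [
    {"translation": [-0.4, 0, 0], "turn": [0, 0, 0]},
    {"translation": [-1, 0, 0], "turn": [0, 0, 0]},
    {"translation": [-2, 0, 0], "turn": [0, 0, 0]},
    {"translation": [-3, 0, 0], "turn": [0, 0, 0]},
    {"translation": [-4, 0, 0], "turn": [0, 0, 0]},
    {"translation": [-5, 0, 0], "turn": [0, 0, 0]},
    {"translation": [-5.6, 0, 0], "turn": [0, 0, 0]},
    {"translation": [-5.6, 0, 0], "turn": [0, 0, 0]}
  ]
}}

```text
time_s: 8.9
ee_pos: [0.5591, -0.2136, 0.2819]
eef_rot: [1.312, 1.565, -0.432]
force: [-0.1, -0.8, 0.3]
grip_width: 0.0283
```

Run:
```python
from g import *
o=ctrl.get_obs();print(o['time_s'],o['ee_pos'],o['force'])
M=R.from_euler('xyz',o['eef_rot']).as_matrix();print(go([.40,-.38,.27],np.arctan2(M[1,1],M[0,1])))
```

```text
8.9 [ 0.5591 -0.2136  0.2819] [-0.0574 -0.7935  0.304 ]
(array([ 0.4583, -5.1244,  7.6529]), array([-0.0001,  0.0178, -0.0675]))
```

Call:
{"method": "arm_command", "body": {
  "deltas": [
    {"translation": [0, -0.5, 0.7], "turn": [0, 0, 0]},
    {"translation": [0, -1.1, 1.7], "turn": [0, 0, 0]},
    {"translation": [0, -1.8, 2.7], "turn": [0, 0, 0]},
    {"translation": [0, -2.5, 3.7], "turn": [0, 0, 0]},
    {"translation": [0, -3.2, 4.7], "turn": [0, 0, 0]},
    {"translation": [0, -3.9, 5.7], "turn": [0, 0, 0]},
    {"translation": [0, -4.5, 6.7], "turn": [0, 0, 0]},
    {"translation": [0, -5, 7.6], "turn": [0, 0, 0]},
    {"translation": [0, -5, 7.6], "turn": [0, 0, 0]},
    {"translation": [0, -5, 7.6], "turn": [0, 0, 0]}
  ]
}}

```text
time_s: 9.73
ee_pos: [0.4018, -0.3793, 0.2769]
eef_rot: [-2.324, 1.57, 2.213]
force: [-0.1, 0.4, 0.0]
grip_width: 0.0281
```

Run:
```python
from g import *
o=ctrl.get_obs();print(o['time_s'],o['ee_pos'],o['force'])
for c in("top","side"):
    im=optics.camera(c)[:,:,::-1]
    cv2.imwrite(f"pics/{c}7.png",cv2.resize(im[100:330,140:400] if c=="top" else im[110:340,170:400],None,fx=2.5,fy=2.5,interpolation=cv2.INTER_CUBIC))
```

```text
9.7333 [ 0.4018 -0.3793  0.2769] [-0.0603  0.4008  0.0207]
```

View pics/side7.png

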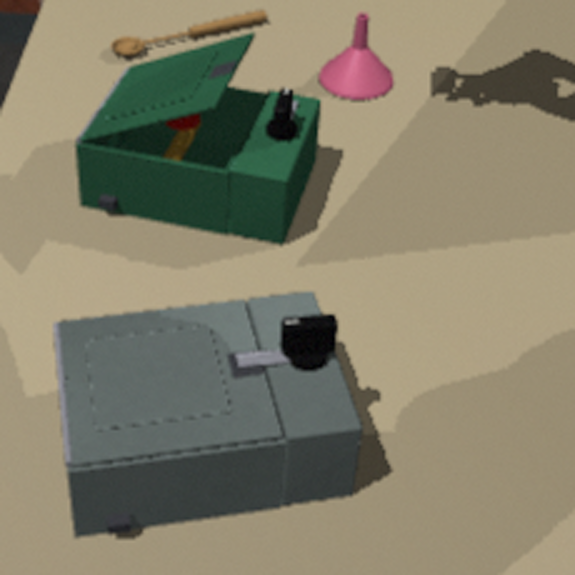

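View pics/top7.png

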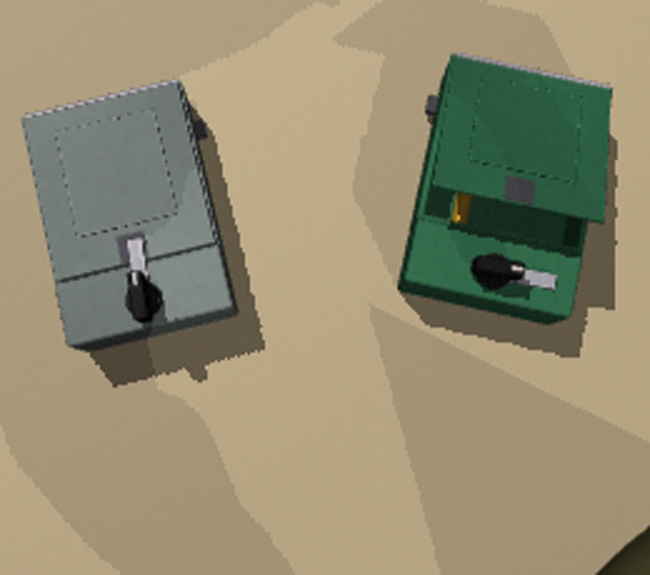

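The top picture shows the green tongue lying parallel to the ledge and the panel up. The grey tongue still holds its panel down, and the arm is clear.

```bash
python3 -c "
from station import ctrl
print(ctrl.hand_in())"
```

```text
the job is handed in; nothing more can be done
None
```

The green box is open and the job is handed in, after about 10 s on the robot's clock. I gripped the green latch knob across its bar and turned it about 80° clockwise. The sprung panel popped up, then I let go, lifted straight up and moved the arm clear.

- **Green knob:** the measured gripper turn put it at about 1.5 rad, counting from the 0.11 rad I estimated at the start. In the last top picture the steel tongue lies parallel to the ledge, which agrees.
- **Green panel:** it stands ajar at what looks like its stop. I judged its angle and rest from the pictures only and did not measure them.
- **Grey box:** its knob was not touched, and its tongue still holds the panel down.
- **Robot:** the force reading was near zero after release and after retreating. The largest reading I saw was about 9 N, while turning the knob.
- **Disagreement:** the two cameras' first knob positions differed by about 15 mm. I settled it by combining both views with the box outline, and the jaws closed on the knob at 15.7 mm, which fits the 16 mm bar.

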